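Zero the fit gauge, then key the shaft into the pulley and hold it down

ROBOT

A 6-joint arm with a two-finger parallel gripper is mounted at the origin on the work surface; the furniture and walls round the work are solid. World frame = base frame: x ahead of the robot, y to its left, z up, the work surface at z = 0. Lengths are in m, angles in degrees, forces in N, time in s.
With the tool pointing down it reaches from about 0.375 to 0.9 m from the base axis. Payload 3.1 kg.
Tool frame: the origin (TCP) lies on the centre line of the jaws, within the pads' length; the fingertips stand 25 mm ahead of it and the grasp point (between the pads) lies 6 mm ahead of it; z points along the fingers, y is the line along which they close (so a half turn about z gives the same grasp; the last joint's range is limited). The gripper opens to 87 mm and grips with 3 to 60 N. Pads are 19 mm wide; open, the fingers measure 117 mm over their backs; the gripper's body (75 mm by 190 mm) begins 51 mm behind the grasp point.
Start: joints at [56.121, 30.224, 82.088, -0, 67.689, -10.227], TCP at [0.251, 0.572, 0.248] pointing down, gripper open.
Joint ranges: [-176.69, 176.69], [-43.24, 126.21], [12.49, 139.97], [-82, 262], [0, 151.66], [-163.58, 163.58]. Speed limits (degrees/s): [159.86, 159.86, 180, 180, 180, 180].

INTERFACE

Orientations are given as a 3x3 rotation matrix whose columns are the frame's x, y, z axes.
In Python, from rig import read_state, capture, camera_params, hand_in gives the robot as it stands.
- The arm moves only by the tool apply_moves, never from a script. Its argument "rows" is a list of rows, each an object of numbers: "x", "y", "z": the shift along the tool's x, y, z in mm; "rx", "ry", "rz": the turn, a rotation vector about the tool's x, y, z in units of 6 degrees (1.0 is 6 degrees); "claw": the closure in counts, from 0 (fully open) to 255 (shut). A call has 1 to 10 rows; each row is the pose to reach, as a shift and turn from the pose commanded when the call began, along the tool's axes at that moment; what a row does not reach only later rows make up. A row lasts 1/8 s, in which the tool goes at most 62.5 mm and 10.7 degrees, less where a joint would pass 70% of its speed; a pose out of reach is approached as far as the arm can. A call with a gripper value outside its range is refused whole. The fingers move at their own pace and stop on an object; the grip force is fixed at half the most. Time passes only in rows, so rows that repeat a pose let the fingers close. It gives the time, the measured TCP pose, the force, the opening and the grip force at its end, in the units of the state.
- read_state(): the state, without advancing time (a new reading comes with each control period).
- capture(name): name is "side" or "top" or "wrist"; returns (picture, depth): 400x640x3 uint8, red, green, blue; 400x640 float32, m along the optical axis (not along the pixel's ray), 0 where there is no reading.
- camera_params(name): a dict with "fx", "fy", "cx", "cy" (pixels), "xyz" and "orientation" of the camera in the world. Camera axes: x right, y up, looking along -z (the intrinsics and any distortion apply to the point x, -y, -z); pixel columns grow to the right and rows downward; lengths in m; the calibration is good to about 2 mm. The wrist camera is an equidistant fisheye: a pixel r from the principal point sees the ray r / f radians off the axis. A picture is of the moment at which its call begins: read the wrist's pose just before it. camera_params takes no time and is no camera call; for the wrist camera it gives the pose at the moment of the call.
- hand_in(): hands the job in; it is judged then, once.
The state is a dict: "time_s": time; "joint_positions": joint angles; "qvel": joint speeds; "tau": joint torques, N m; "position": TCP position; "tcp_rot": TCP orientation; "force": force on the tool from outside, world axes, zero at the start; "moment": the same for the moment, N m; "opening": opening from 0.0 (shut) to 1.0 (fully open); "grasp_force": force on a finger pad.
Only numpy, scipy, OpenCV 4.12 (cv2) and the standard library are available. Lean on these libraries where they do the work, as an engineer would, in place of code of your own. Each camera call takes 0.05 s, during which the arm holds its last target. There are 200 camera calls.

TASK

With the shaft still in its wooden stand, wake and zero the fit gauge: push the white button all the way down and let it come back, then the blue one, and do not push the red one. Then take the keyed shaft by its square end and push it into the pulley's bore, turning it until the brass key slips into the keyway, and keep pushing against the spring underneath until its collar sits on the pulley's hub. Finish while still holding it down there in the gripper, for the spring lifts it when let go; leave the tin, the gas cup and the nut where they are.

Things in the scene. Friction and masses are not known exactly. Their poses are not given: they have to be found in the camera images.
- shaft: Loose keyed steel shaft, 114 mm long, about 0.3 kg, upright in the stand. Origin: centre of its lower end; z up along it; x to the side where the key sticks out. Round shank 22 mm in diameter (lowest 5 mm tapered to 14 mm) up to 60 mm, collar 36 mm in diameter at 60 to 68 mm, dark square end 18 x 18 mm (faces square to x and y) at 68 to 114 mm, to be gripped. Yellow marks show the key's side.
- shaft_tip (a point): Centre of the shaft's lower end, same as its origin. The brass key, 8 mm wide, runs from 26 to 56 mm above this point and reaches 16 mm from the axis; the lowest 26 mm of the shaft are a plain round pilot.
- collar_underside (a point): On the shaft's axis, 60 mm above its lower end, at the underside of the collar; lands on the hub when the shaft is home. Axes as the shaft's.
- stand: Fixed wooden block 80 x 80 x 34 mm on the table, in which the shaft starts. Origin: centre of its underside. A round hole 24 mm wide, 24 mm deep, in the middle of its top; the shaft's lower end starts 10 mm above the table and its key just clears the block, at any angle.
- pulley: Fixed aluminium belt pulley, 84 mm in diameter, lying with its axis upright on the fixture. Origin: on its axis at its underside, 30 mm above the table; its hub (52 mm wide), the highest part, is 40 mm tall. x points from the axis to the keyway. Yellow marks beside the keyway.
- bore_mouth (a point): Centre of the bore at the hub's upper face, 70 mm above the table; axes as the pulley's. Bore 24.6 mm in diameter, one keyway 10.5 mm wide reaching 17.8 mm from the axis. The key enters when the shaft's x points along the pulley's x (play about 5 degrees either way); else it rests on the hub's face, collar 34 mm above it.
- anvil (a joint): Brass spring plunger 21 mm wide under the bore: how far it is pushed down, in m. 0 is up (its top is 48 mm below the hub's face), 0.012 is the stop, which it reaches as the collar meets the hub. It takes about 5 N to start and 12 N at the bottom.
- fixture: Fixed grey gauge base, 150 mm (x) x 250 mm (y) x 30 mm high, on the table. Origin: centre of its underside. The pulley sits 70 mm to +y of the origin; the row of three buttons lies 85 mm to -y, along x.
- white_button_top (a point): Centre of the top of the white button (28 mm wide, 48 mm above the table, moves straight down 6 mm; needs about 5 N all the way). The three buttons are 48 mm apart and may be in any order.
- blue_button_top (a point): Centre of the top of the blue button, otherwise as the white one.
- red_button_top (a point): Centre of the top of the red button, otherwise as the white one; not to be pushed.
- white_button (a joint): How far the white button is pushed down: 0 up, 0.006 m fully down.
- blue_button (a joint): How far the blue button is pushed down: 0 up, 0.006 m fully down.
- red_button (a joint): How far the red button is pushed down: 0 up, 0.006 m fully down.
- gel_tin: Bystander: blue tin with white lid, 72 mm wide, 60 mm high, standing near the stand. Origin: centre of its underside.
- gas_cup: Bystander: terracotta-coloured ceramic cup, 23 mm wide, 45 mm high, standing beside the fixture. Origin: centre of its underside.
- big_nut: Bystander: dark hexagon nut, 39 mm across, 19 mm high, beside the fixture. Origin: centre of its underside.
Not all that is in view belongs to the job. What is shaped like the shaft but green is not meant.

How it is judged:
By the outcome, as a careful person would: the job done as asked, in the order asked, and still so for the second after the job is handed in, while the arm keeps its last pose, push and grip.
It also fails if it takes over 61 s, if anything falls off the work surface, if the arm or the gripper's body presses on something with over 40 N, if the wrist force passes 120 N, or if a joint passes its speed limit or range.

## Working session

There is one attempt and no reset: what is moved stays moved. The work goes in short steps, Python scripts to look and compute and a tool call to move; the robot and the scene stay as the last step left them, time stands still between calls to the robot, and variables do not carry over. Pictures are saved under pics/ and viewed, at most 10 in all, crops included, and the job is handed in when it is done.

Besides the shell and the picture viewer there is one more tool, called after "Call:" as name([rows], argument=value, ...), one row to a line, values as JSON. apply_moves: Moves the arm, as the interface text tells. Its arguments: {"type":"object","properties":{"rows":{"type":"array"}},"required":["rows"]}

```bash
mkdir -p pics; ls
cat > h.py <<'E'
import numpy as np, cv2, json
from rig import read_state, capture, camera_params, hand_in
def save(n,p): cv2.imwrite(f"pics/{n}.png",p[:,:,::-1])
def rays(cp,uv,wrist=False):
    uv=np.atleast_2d(np.asarray(uv,float)); x=(uv[:,0]-cp['cx'])/cp['fx']; y=(uv[:,1]-cp['cy'])/cp['fy']
    if wrist:
        r=np.hypot(x,y)+1e-12; d=np.c_[np.sin(r)*x/r,-np.sin(r)*y/r,-np.cos(r)]
    else: d=np.c_[x,-y,-np.ones_like(x)]
    return d@np.array(cp['orientation']).T
def onplane(cp,uv,z,wrist=False):
    d=rays(cp,uv,wrist); o=np.array(cp['xyz']); return o+d*((z-o[2])/d[:,2])[:,None]
def cloud(cp,depth,wrist=False):
    h,w=depth.shape; v,u=np.mgrid[:h,:w]; d=rays(cp,np.c_[u.ravel(),v.ravel()],wrist)
    ax=-np.array(cp['orientation'])[:,2]; s=depth.ravel()/(d@ax)
    return (np.array(cp['xyz'])+d*s[:,None]).reshape(h,w,3)
E
python3 - <<'E'
from h import *
s=read_state(); print({k:np.round(v,3).tolist() for k,v in s.items()})
a=[]
for n in ("top","side"):
    cp=camera_params(n); print(n,cp)
    p,d=capture(n); np.savez(f"{n}0.npz",p=p,d=d); save(n+"0",p); print(d.min(),d.max(),p.shape)
E
```

```text
pics
{'time_s': 0.0, 'joint_positions': [56.122, 30.278, 82.155, -0.0, 67.688, -10.228], 'qvel': [-0.033, -0.057, 0.12, 0.058, -0.003, 0.039], 'tau': [-0.001, -44.005, -17.658, 0.063, 0.058, -0.0], 'position': [0.25, 0.572, 0.247], 'tcp_rot': [[-0.916, 0.401, -0.001], [0.401, 0.916, -0.002], [0.0, -0.002, -1.0]], 'force': [0.078, -0.836, 0.497], 'moment': [-0.016, 0.03, -0.01], 'grasp_force': 0.0, 'opening': 0.997}
top {'fx': 460.6402523700832, 'fy': 460.6402523700832, 'cx': 322.2969721737939, 'cy': 208.96940394809388, 'xyz': array([0.2528577 , 0.02167599, 1.45482848]), 'orientation': array([[ 4.44907014e-04,  9.80896260e-01, -1.94531051e-01],
       [-9.99954531e-01, -1.41664567e-03, -9.43021285e-03],
       [-9.52564208e-03,  1.94526402e-01,  9.80851029e-01]])}
0.0 2.522066 (400, 640, 3)
side {'fx': 468.0806461913817, 'fy': 468.0806461913817, 'cx': 324.1315350424847, 'cy': 195.85976082645286, 'xyz': array([0.38560752, 1.16947975, 0.73129511]), 'orientation': array([[-0.99178205,  0.04909408, -0.11814459],
       [-0.1266303 , -0.50842557,  0.85174421],
       [-0.01825213,  0.8597053 ,  0.51046415]])}
0.0 3.999927 (400, 640, 3)
```

View pics/top0.png

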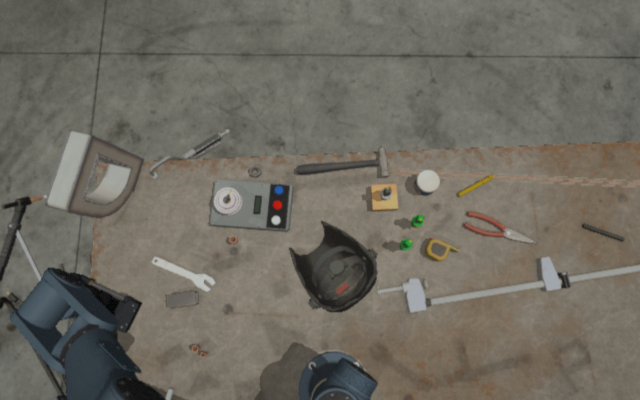

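View pics/side0.png

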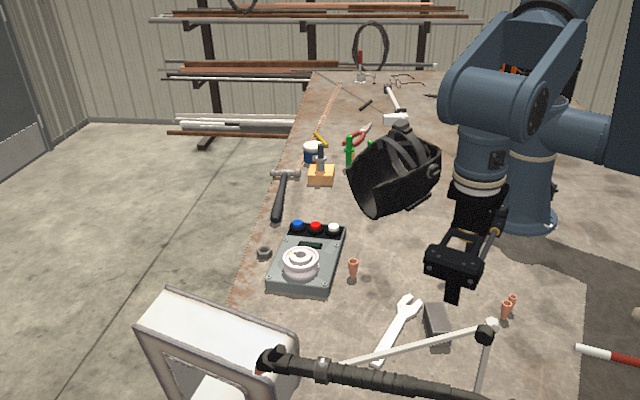

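Top view: the wanted shaft is dark, in the wooden stand at (384,196). The green look-alikes are at (418,221) and (406,244). The buttons are blue (279,190), red (277,205) and white (276,220). The pulley is at (228,202), the cup (232,240), the nut (255,171) and the tin (428,182). The welding mask at (335,268) and the hammer at (340,166) are obstacles. The side view agrees.

Run:
```python
from h import *
f=np.load("top0.npz");p,d=f['p'],f['d'];cp=camera_params("top")
hsv=cv2.cvtColor(p,cv2.COLOR_RGB2HSV)
def blob(m,box):
    k=np.zeros(m.shape,bool);x0,y0,x1,y1=box;k[y0:y1,x0:x1]=1
    n,l,st,c=cv2.connectedComponentsWithStats((m&k).astype(np.uint8));i=1+np.argmax(st[1:,4]);return c[i],st[i,4],l==i
H,S,V=[hsv[...,i].astype(int) for i in range(3)]
B={}
for n,m,b in (("blue",(abs(H-110)<15)&(S>120),(268,180,292,230)),("red",((H<8)|(H>172))&(S>120),(268,180,292,230)),("white",(S<50)&(V>150),(268,180,292,230))):
    c,a,_=blob(m,b);B[n]=onplane(cp,c,.048)[0];print(n,c,a,B[n].round(4))
P=cloud(cp,d)
# pulley: heights near hub 0.07
r=P[185:222,208:248].reshape(-1,3);h=r[(r[:,2]>.062)&(r[:,2]<.08)];print("hub",len(h),h.mean(0),h.min(0),h.max(0))
c,a,m=blob((H>10)&(H<28)&(S>90)&(V>130),(365,175,402,215))
r=P[175:218,362:402].reshape(-1,3);st=r[(r[:,2]>.027)&(r[:,2]<.042)];
print("stand",c,a,onplane(cp,c,.034),(st.min(0)+st.max(0))/2,np.ptp(st,axis=0)); t=r[r[:,2]>.105];print("shaft top",len(t),t.mean(0) if len(t) else 0)
m=(np.abs(P[...,2]-.034)<.006).astype(np.uint8);m[:175]=0;m[218:]=0;m[:,:362]=0;m[:,402:]=0
q=P[m>0][:,:2].astype(np.float32);rc=cv2.minAreaRect(q*1000);print(rc)
for n,bx in (("fixture",(205,175,295,235)),):
    x0,y0,x1,y1=bx;r=P[y0:y1,x0:x1].reshape(-1,3);g=r[(r[:,2]>.022)];print(n,cv2.minAreaRect((g[:,:2]*1000).astype(np.float32)))
for n,(x0,y0,x1,y1) in dict(tin=(412,165,445,198),cup=(224,232,241,248),nut=(245,162,264,180),hammer=(294,145,392,180),mask=(285,215,380,315)).items():
    r=P[y0:y1,x0:x1].reshape(-1,3);g=r[(r[:,2]>.012)];print(n,g.min(0).round(3),g.max(0).round(3))
sv=np.hstack([cv2.resize(p[180:225,205:250],None,fx=9,fy=9),cv2.resize(p[172:217,362:402],None,fx=9,fy=9)]);save("crop1",sv)
```

```text
blue [278.36619718 189.69014085] 71 [0.5938 0.1733 0.048 ]
red [276.93975904 204.51807229] 83 [0.5462 0.1768 0.048 ]
white [275.5 219.5] 52 [0.4988 0.1804 0.048 ]
hub 367 [0.55678857 0.32917268 0.0671414 ] [0.51881075 0.28929047 0.06200716] [0.59885648 0.37120144 0.07823599]
stand [383.58027079 197.15667311] 517 [[ 0.57238457 -0.15810612  0.034     ]] [ 0.59090036 -0.15968419  0.03453154] [0.11140021 0.0820562  0.01482671]
shaft top 54 [ 0.53356529 -0.13589617  0.29411637]
((590.8316040039062, -159.4820098876953), (109.940673828125, 80.52274322509766), 2.258406400680542)
fixture ((492.8091125488281, 167.1627197265625), (505.9371032714844, 242.89874267578125), 56.87467575073242)
tin [ 0.253 -0.33   0.013] [0.658 0.022 1.455]
cup [0.253 0.022 0.014] [0.452 0.321 1.455]
nut [0.253 0.022 0.012] [0.684 0.27  1.455]
hammer [ 0.253 -0.18   0.012] [0.747 0.118 1.455]
mask [ 0.223 -0.139  0.012] [0.518 0.153 1.455]
```

View pics/crop1.png

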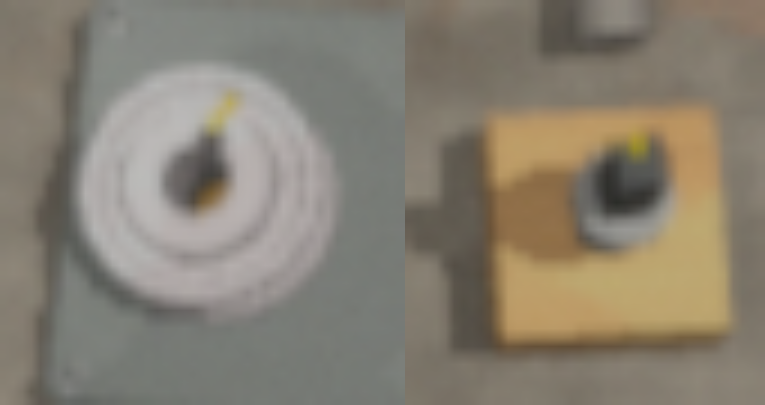

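Crop: the keyway's yellow mark is at (230,105) with the bore at (200,185), so the keyway points to about +x,-y. The shaft's yellow mark is at (638,146) on the square's upper side. Next I check obstacle heights and compute the first moves.

```bash
cat >> h.py <<'E'
def plan(*targets):
    "targets: (x,y,z,yaw of tool x or None) world m/deg, tool pointing down; prints tool-axis shift mm and rz units from present pose"
    s=read_state();R=np.array(s['tcp_rot']);p=np.array(s['position']);y0=np.degrees(np.arctan2(R[1,0],R[0,0]))
    print("now",p.round(4),"yaw",round(y0,2),"q6",round(s['joint_positions'][5],1),"tilt",R[:,2].round(4),"F",np.round(s['force'],1),"t",round(s['time_s'],2))
    for t in targets:
        d=R.T@(np.array(t[:3])-p)*1000; dy=0 if t[3] is None else -((t[3]-y0+180)%360-180)/6
        print(" ->",t,"shift",d.round(1),"rz",round(dy,3),"dist",np.linalg.norm(d).round())
E
python3 - <<'E'
from h import *
f=np.load("top0.npz");p,d=f['p'],f['d'];cp=camera_params("top");P=cloud(cp,d);P[d==0]=np.nan
print("mask",np.nanmax(P[215:315,285:380],(0,1)))
q=P.reshape(-1,3);q=q[~np.isnan(q[:,0])]
def mx(x0,x1,y0,y1):
    r=q[(q[:,0]>x0)&(q[:,0]<x1)&(q[:,1]>y0)&(q[:,1]<y1)];return round(float(r[:,2].max()),3) if len(r) else None
print("rows x .35..75, cols y .6..-.4; max height mm/ 5cm cells")
for x in np.arange(.75,.30,-.05): print(round(x,2),[int(1000*(mx(x-.05,x,y-.05,y) or 0)) for y in np.arange(.65,-.35,-.05)])
print("hub centre",onplane(cp,[227.2,200.5],.07),"mark",onplane(cp,[230.5,191.6],.07))
plan((.499,.180,.20,None),(.499,.180,.10,None),(.594,.173,.2,None))
E
```

```text
mask [0.52270566 0.15510943 0.27465342]
rows x .35..75, cols y .6..-.4; max height mm/ 5cm cells
0.75 [186, 4, 43, 7, 5, 7, 9, 10, 9, 7, 8, 9, 6, 11, 16, 33, 35, 7, 8, 10]
0.7 [181, 57, 51, 10, 10, 7, 9, 31, 26, 7, 36, 39, 38, 34, 32, 32, 37, 9, 63, 59]
0.65 [68, 33, 8, 8, 10, 37, 59, 39, 37, 57, 34, 8, 8, 8, 9, 42, 39, 11, 65, 66]
0.6 [22, 9, 10, 8, 8, 78, 78, 70, 39, 58, 40, 8, 8, 8, 8, 85, 128, 35, 63, 64]
0.55 [11, 10, 7, 7, 7, 70, 75, 67, 41, 58, 36, 7, 9, 8, 7, 42, 39, 95, 115, 10]
0.5 [10, 8, 9, 9, 8, 38, 36, 37, 39, 62, 33, 8, 156, 161, 8, 9, 10, 118, 119, 8]
0.45 [9, 8, 8, 9, 8, 9, 50, 40, 9, 9, 141, 14, 115, 206, 183, 10, 9, 121, 42, 45]
0.4 [9, 17, 21, 18, 7, 10, 10, 8, 9, 8, 161, 220, 261, 267, 232, 196, 8, 8, 42, 43]
0.35 [337, 569, 571, 17, 18, 17, 10, 8, 10, 9, 168, 220, 271, 275, 232, 200, 8, 46, 48, 11]
hub centre [[0.55454725 0.3281447  0.07      ]] mark [[0.5827093  0.31905949 0.07      ]]
now [0.2504 0.572  0.2467] yaw 156.35 q6 -10.2 tilt [-0.0011 -0.0016 -1.    ] F [-1.  -0.  -0.2] t 0.1
 -> (0.499, 0.18, 0.2, None) shift [-385.  -259.2   47.1] rz 0 dist 467.0
 -> (0.499, 0.18, 0.1, None) shift [-385.1 -259.   147.1] rz 0 dist 487.0
 -> (0.594, 0.173, 0.2, None) shift [-474.9 -227.5   47. ] rz 0 dist 529.0
```

Call:
apply_moves([
  {"x":-385,"y":-259,"z":47,"rz":16,"claw":255},
  {"x":-385,"y":-259,"z":47,"rz":16,"claw":255},
  {"x":-385,"y":-259,"z":47,"rz":16,"claw":255},
  {"x":-385,"y":-259,"z":47,"rz":16,"claw":255},
  {"x":-385,"y":-259,"z":47,"rz":16,"claw":255},
  {"x":-385,"y":-259,"z":47,"rz":16,"claw":255},
  {"x":-385,"y":-259,"z":47,"rz":16,"claw":255},
  {"x":-385,"y":-259,"z":47,"rz":16,"claw":255},
  {"x":-385,"y":-259,"z":47,"rz":16,"claw":255},
  {"x":-385,"y":-259,"z":47,"rz":16,"claw":255},
])

```text
validation failed for argument at $.ro...
```

Run:
```python
from h import *
plan((.499,.180,.10,60),(.594,.173,.1,60))
cp=camera_params("wrist");print(cp);p,d=capture("wrist");np.savez("w1.npz",p=p,d=d,**cp);save("w1",p);print(read_state()['opening'])
```

```text
now [0.2504 0.572  0.2467] yaw 156.35 q6 -10.2 tilt [-0.0011 -0.0016 -1.    ] F [-1.  -0.  -0.2] t 0.1
 -> (0.499, 0.18, 0.1, 60) shift [-385.1 -259.   147.1] rz 16.058 dist 487.0
 -> (0.594, 0.173, 0.1, 60) shift [-474.9 -227.3  147. ] rz 16.058 dist 547.0
{'fx': 309.70691628693146, 'fy': 309.70691628693146, 'cx': 314.79882147141626, 'cy': 199.06354672037472, 'xyz': array([0.18808085, 0.59841067, 0.38327214]), 'orientation': array([[ 0.40156825, -0.88877705, -0.22094863],
       [ 0.91582753,  0.38925982,  0.09867483],
       [-0.0016935 , -0.24197552,  0.97028088]])}
0.9981781137668433
```

View pics/w1.png

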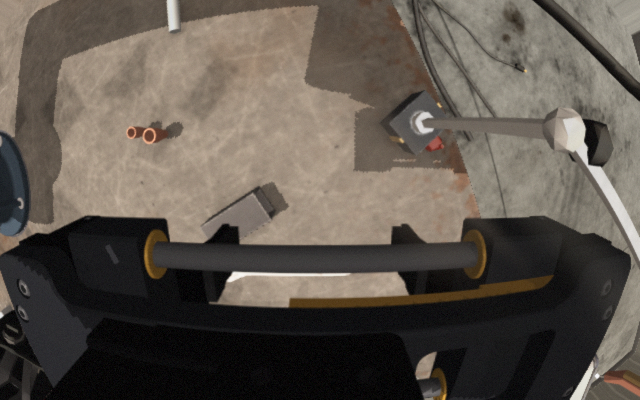

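The wrist picture shows the start area only, since the move was refused. The view looks to the tool's +x side, and the gripper fills the rows below 220. I retry with every field filled in.

Call:
apply_moves([
  {"x":-40,"y":-26,"z":5,"rx":0,"ry":0,"rz":1.6,"claw":255},
  {"x":-80,"y":-52,"z":10,"rx":0,"ry":0,"rz":3.2,"claw":255},
])

```text
time_s: 0.4
position: [0.3032, 0.492, 0.2371]
tcp_rot: [[-0.731, 0.683, -0.0], [0.683, 0.731, -0.0], [-0.0, -0.0, -1.0]]
force: [-0.5, -0.9, -0.2]
opening: 0.853
grasp_force: 0.0
```

Call:
apply_moves([
  {"x":-50,"y":-14,"z":6,"rx":0,"ry":0,"rz":1.6,"claw":255},
  {"x":-100,"y":-28,"z":12,"rx":0,"ry":0,"rz":3.2,"claw":255},
  {"x":-150,"y":-42,"z":18,"rx":0,"ry":0,"rz":4.8,"claw":255},
  {"x":-200,"y":-55,"z":24,"rx":0,"ry":0,"rz":6.4,"claw":255},
  {"x":-250,"y":-68,"z":30,"rx":0,"ry":0,"rz":8,"claw":255},
  {"x":-300,"y":-82,"z":36,"rx":0,"ry":0,"rz":9.6,"claw":255},
  {"x":-356,"y":-94,"z":37,"rx":0,"ry":0,"rz":11.2,"claw":255},
  {"x":-356,"y":-94,"z":37,"rx":0,"ry":0,"rz":12.8,"claw":255},
  {"x":-356,"y":-94,"z":37,"rx":0,"ry":0,"rz":12.8,"claw":255},
])

```text
time_s: 1.52
position: [0.5003, 0.181, 0.2002]
tcp_rot: [[0.495, 0.869, -0.001], [0.869, -0.495, -0.0], [-0.0, -0.001, -1.0]]
force: [-0.4, 0.4, -0.2]
opening: 0.011
grasp_force: 0.0
```

Run:
```python
from h import *
plan((.499,.180,.10,60),(.594,.173,.1,60))
cp=camera_params("wrist");p,d=capture("wrist");np.savez("w1.npz",p=p,d=d,**cp);save("w2",p)
P=cloud(cp,d,True);P[d==0]=np.nan
hsv=cv2.cvtColor(p,cv2.COLOR_RGB2HSV);H,S,V=[hsv[...,i].astype(int) for i in range(3)]
inr=(P[...,2]>.03)&(P[...,2]<.06)&(P[...,0]>.45)&(P[...,0]<.65)&(P[...,1]>.13)&(P[...,1]<.22)
for n,m in (("blue",(abs(H-110)<15)&(S>120)),("red",((H<8)|(H>172))&(S>120)),("white",(S<50)&(V>140))):
    k=(m&inr).astype(np.uint8);nn,l,st,c=cv2.connectedComponentsWithStats(k)
    if nn>1:
        i=1+np.argmax(st[1:,4]);print(n,c[i],st[i],onplane(cp,c[i],.048,True).round(4),np.nanmedian(P[l==i],0).round(4))
print(read_state()['opening'])
```

```text
now [0.5003 0.181  0.2002] yaw 60.36 q6 37.5 tilt [-9.e-04 -0.e+00 -1.e+00] F [-0.4  0.4 -0.2] t 1.52
 -> (0.499, 0.18, 0.1, 60) shift [ -1.4  -0.6 100.2] rz 0.061 dist 100.0
 -> (0.594, 0.173, 0.1, 60) shift [ 39.5  85.5 100.1] rz 0.061 dist 137.0
blue [406.45679012 153.24867725] [394 140  26  28 567] [[0.5938 0.1712 0.048 ]] [0.5931 0.172  0.0513]
red [361.09691011 173.51966292] [347 159  30  30 712] [[0.5455 0.1753 0.048 ]] [0.5453 0.1759 0.0511]
white [315.76958525 194.75422427] [302 181  29  29 651] [[0.4977 0.1786 0.048 ]] [0.4981 0.1793 0.0512]
0.0051772965017892105
```

View pics/w2.png

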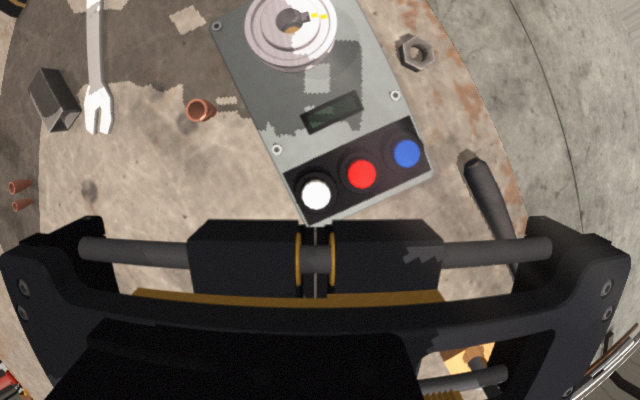

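Wrist view: white (316,195), red (361,174), blue (406,153), and the pulley with its yellow marks at (318,16). This agrees with the top camera. I now descend on white.

Call:
apply_moves([
  {"x":-2,"y":-1,"z":60,"rx":0,"ry":0,"rz":0,"claw":255},
  {"x":-2,"y":-1,"z":110,"rx":0,"ry":0,"rz":0,"claw":255},
  {"x":-2,"y":-1,"z":125,"rx":0,"ry":0,"rz":0,"claw":255},
  {"x":-2,"y":-1,"z":130,"rx":0,"ry":0,"rz":0,"claw":255},
  {"x":-2,"y":-1,"z":133.5,"rx":0,"ry":0,"rz":0,"claw":255},
  {"x":-2,"y":-1,"z":133.5,"rx":0,"ry":0,"rz":0,"claw":255},
])

```text
time_s: 2.33
position: [0.4955, 0.181, 0.0711]
tcp_rot: [[0.493, 0.87, -0.004], [0.87, -0.493, -0.0], [-0.002, -0.003, -1.0]]
force: [-9.1, -0.4, 22.6]
opening: 0.005
grasp_force: 11.5
```

Run:
```python
from h import *
plan(); s=read_state();print(np.round(s['moment'],2),np.round(s['tau'],1))
p,d=capture("side");np.savez("side1.npz",p=p,d=d);save("s1",cv2.resize(p[130:280,230:430],None,fx=4,fy=4,interpolation=cv2.INTER_CUBIC))
cp=camera_params("side");P=cloud(cp,d)
```

```text
now [0.4955 0.181  0.0711] yaw 60.49 q6 37.4 tilt [-4.1e-03 -4.0e-04 -1.0e+00] F [-9.1 -0.4 22.6] t 2.33
[-0.25  1.79 -0.03] [ -1.3 -31.3 -11.4  -0.   -2.9  -0. ]
```

View pics/s1.png

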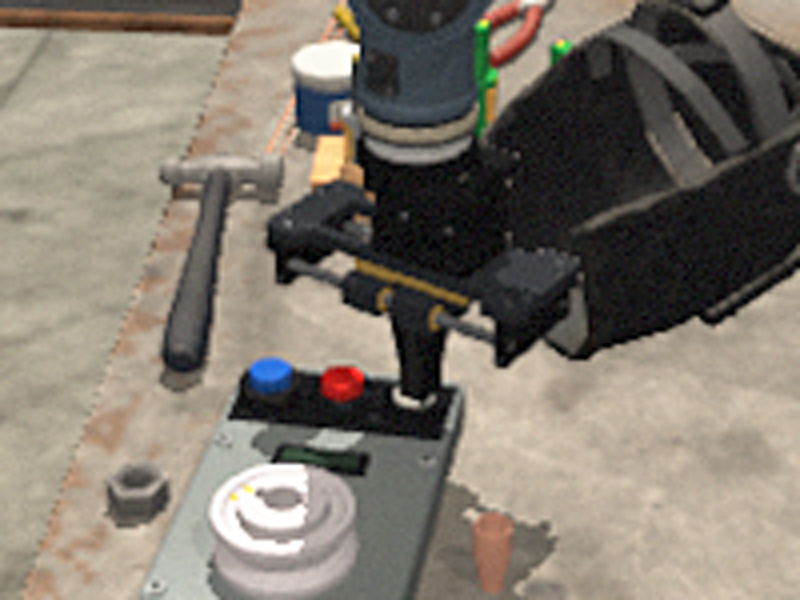

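The side crop shows the closed fingertips on the white button at (412,395). The gripper is close to the mask's corner (580,340), but the moment fits contact at the tips. I let it settle and read the force again.

Call:
apply_moves([
  {"x":0,"y":0,"z":0,"rx":0,"ry":0,"rz":0,"claw":255},
  {"x":0,"y":0,"z":0,"rx":0,"ry":0,"rz":0,"claw":255},
  {"x":0,"y":0,"z":0,"rx":0,"ry":0,"rz":0,"claw":255},
])

```text
time_s: 2.75
position: [0.4955, 0.181, 0.0711]
tcp_rot: [[0.493, 0.87, -0.004], [0.87, -0.493, -0.0], [-0.002, -0.003, -1.0]]
force: [-9.6, -0.3, 22.7]
opening: 0.002
grasp_force: 11.4
```

Run:
```python
from h import *
plan((.4985,.1795,.0665,None))
f=np.load("side1.npz");p,d=f['p'],f['d'];cp=camera_params("side");P=cloud(cp,d)
hsv=cv2.cvtColor(p,cv2.COLOR_RGB2HSV);H,S,V=[hsv[...,i].astype(int) for i in range(3)]
for n,m in (("white",(S<40)&(V>150)),("red",((H<8)|(H>172))&(S>120)),("blue",(abs(H-110)<15)&(S>120))):
    k=m&(abs(P[...,0]-.55)<.08)&(abs(P[...,1]-.175)<.025)&(P[...,2]>.02); v=P[k]; print(n,len(v),np.percentile(v[:,2],[10,50,90,99]).round(4) if len(v) else 0)
```

```text
now [0.4955 0.181  0.0711] yaw 60.49 q6 37.4 tilt [-3.9e-03 -4.0e-04 -1.0e+00] F [-9.6 -0.3 22.7] t 2.75
 -> (0.4985, 0.1795, 0.0665, None) shift [0.2 3.3 4.6] rz 0 dist 6.0
white 28 [0.0281 0.042  0.0459 0.1115]
red 89 [0.0423 0.0499 0.0532 0.0656]
blue 117 [0.0421 0.0513 0.137  0.2733]
```

Call:
apply_moves([
  {"x":0,"y":0,"z":-4,"rx":0,"ry":0,"rz":0,"claw":255},
  {"x":0,"y":0,"z":-4,"rx":0,"ry":0,"rz":0,"claw":255},
  {"x":0,"y":0,"z":-4,"rx":0,"ry":0,"rz":0,"claw":255},
])

```text
time_s: 3.12
position: [0.4988, 0.1811, 0.0721]
tcp_rot: [[0.494, 0.869, 0.002], [0.869, -0.494, 0.001], [0.002, 0.001, -1.0]]
force: [-1.2, 1.2, 4.6]
opening: 0.001
grasp_force: 2.2
```

Call:
apply_moves([
  {"x":0,"y":0,"z":-4,"rx":0,"ry":0,"rz":0,"claw":255},
  {"x":0,"y":0,"z":-4,"rx":0,"ry":0,"rz":0,"claw":255},
])

```text
time_s: 3.38
position: [0.4992, 0.1807, 0.0753]
tcp_rot: [[0.495, 0.869, 0.002], [0.869, -0.495, 0.0], [0.001, 0.001, -1.0]]
force: [-0.1, 1.7, 2.3]
opening: 0.004
grasp_force: 1.3
```

Run:
```python
from h import *
plan((.4985,.1795,.085,33)); s=read_state();print(np.round(s['moment'],2))
```

```text
now [0.4992 0.1807 0.0753] yaw 60.35 q6 37.5 tilt [ 1.8e-03  3.0e-04 -1.0e+00] F [-0.1  1.7  2.3] t 3.38
 -> (0.4985, 0.1795, 0.085, 33) shift [-1.4 -0.  -9.7] rz 4.559 dist 10.0
[0.21 0.2  0.05]
```

The button behaves as expected: 2.3 N at 75.3 mm, 4.6 N at 72.1 mm, then a hard stop with 22 N at 71.1 mm. White went fully down. I lift off, move over blue at the same height and press the same way.

Call:
apply_moves([
  {"x":0,"y":0,"z":-35,"rx":0,"ry":0,"rz":0,"claw":255},
  {"x":20,"y":43,"z":-35,"rx":0,"ry":0,"rz":0,"claw":255},
  {"x":39.5,"y":86.5,"z":-35,"rx":0,"ry":0,"rz":0,"claw":255},
  {"x":39.5,"y":86.5,"z":-35,"rx":0,"ry":0,"rz":0,"claw":255},
])

```text
time_s: 3.88
position: [0.5982, 0.171, 0.1101]
tcp_rot: [[0.496, 0.868, 0.007], [0.868, -0.496, -0.0], [0.003, 0.006, -1.0]]
force: [-0.5, -0.9, -0.0]
opening: 0.003
grasp_force: 0.0
```

Run:
```python
from h import *
plan((.594,.172,.08,None),(.594,.172,.067,None))
p,d=capture("side");cp=camera_params("side");P=cloud(cp,d)
hsv=cv2.cvtColor(p,cv2.COLOR_RGB2HSV);H,S,V=[hsv[...,i].astype(int) for i in range(3)]
k=(S<40)&(V>150)&(abs(P[...,0]-.499)<.03)&(abs(P[...,1]-.18)<.025)&(P[...,2]>.02); v=P[k]; print(len(v),np.percentile(v[:,2],[10,50,90]).round(4))
```

```text
now [0.5982 0.171  0.1101] yaw 60.26 q6 35.5 tilt [ 7.1e-03 -1.0e-04 -1.0e+00] F [-0.5 -0.9 -0. ] t 3.88
 -> (0.594, 0.172, 0.08, None) shift [-1.3 -4.4 30.1] rz 0 dist 30.0
 -> (0.594, 0.172, 0.067, None) shift [-1.4 -4.5 43.1] rz 0 dist 43.0
86 [0.0356 0.0504 0.053 ]
```

White is back up (median 50 mm). Now blue.

Call:
apply_moves([
  {"x":0,"y":-1,"z":25,"rx":0,"ry":0,"rz":0,"claw":255},
  {"x":0,"y":-1,"z":33,"rx":0,"ry":0,"rz":0,"claw":255},
  {"x":0,"y":-1,"z":38,"rx":0,"ry":0,"rz":0,"claw":255},
  {"x":0,"y":-1,"z":42,"rx":0,"ry":0,"rz":0,"claw":255},
  {"x":0,"y":-1,"z":42,"rx":0,"ry":0,"rz":0,"claw":255},
  {"x":0,"y":-1,"z":42,"rx":0,"ry":0,"rz":0,"claw":255},
])

```text
time_s: 4.68
position: [0.59, 0.1725, 0.0712]
tcp_rot: [[0.494, 0.869, -0.003], [0.869, -0.494, -0.001], [-0.002, -0.003, -1.0]]
force: [-8.8, -1.4, 19.2]
opening: 0.004
grasp_force: 9.5
```

Run:
```python
from h import *
plan()
p,d=capture("side");cp=camera_params("side");P=cloud(cp,d)
hsv=cv2.cvtColor(p,cv2.COLOR_RGB2HSV);H,S,V=[hsv[...,i].astype(int) for i in range(3)]
k=(abs(H-110)<15)&(S>120)&(abs(P[...,0]-.594)<.03)&(abs(P[...,1]-.172)<.025)&(P[...,2]>.02)&(P[...,2]<.07); v=P[k]; print(len(v),np.percentile(v[:,2],[10,50,90]).round(4))
```

```text
now [0.59   0.1725 0.0712] yaw 60.4 q6 35.5 tilt [-3.5e-03 -8.0e-04 -1.0e+00] F [-8.8 -1.4 19.2] t 4.67
47 [0.0411 0.0451 0.0574]
```

Blue shows the same signature (19 N at 71.2 mm), so it is fully down. I lift straight up for a wrist look at the pulley.

Call:
apply_moves([
  {"x":0,"y":0,"z":-50,"rx":0,"ry":0,"rz":0,"claw":255},
  {"x":0,"y":0,"z":-100,"rx":0,"ry":0,"rz":0,"claw":255},
  {"x":20,"y":-20,"z":-150,"rx":0,"ry":0,"rz":0,"claw":255},
  {"x":40,"y":-40,"z":-190,"rx":0,"ry":0,"rz":0,"claw":0},
  {"x":40,"y":-40,"z":-190,"rx":0,"ry":0,"rz":0,"claw":0},
  {"x":40,"y":-40,"z":-190,"rx":0,"ry":0,"rz":0,"claw":0},
  {"x":40,"y":-40,"z":-190,"rx":0,"ry":0,"rz":0,"claw":0},
])

```text
time_s: 5.6
position: [0.5764, 0.2262, 0.2563]
tcp_rot: [[0.495, 0.869, -0.003], [0.869, -0.495, -0.001], [-0.002, -0.002, -1.0]]
force: [-0.5, -0.2, 0.8]
opening: 0.374
grasp_force: 0.0
```

```bash
cat >> h.py <<'E'
def yellow(p,cp,z,box,wrist=True):
    hsv=cv2.cvtColor(p,cv2.COLOR_RGB2HSV);H,S,V=[hsv[...,i].astype(int) for i in range(3)]
    v,u=np.nonzero((abs(H-27)<6)&(S>140)&(V>130)); q=onplane(cp,np.c_[u,v],z,wrist)
    k=(q[:,0]>box[0])&(q[:,0]<box[1])&(q[:,1]>box[2])&(q[:,1]<box[3]);return np.c_[u,v][k],q[k]
E
python3 - <<'E'
from h import *
plan()
cp=camera_params("wrist");p,d=capture("wrist");np.savez("w3.npz",p=p,d=d,**cp)
uv,q=yellow(p,cp,.07,(.5,.62,.27,.38));print("yellow",len(q),q.mean(0),uv.mean(0))
P=cloud(cp,d,True);P[d==0]=np.nan
k=(abs(P[...,0]-.556)<.06)&(abs(P[...,1]-.33)<.06);
for zz in (.055,.06,.065,.068): 
    g=P[k&(P[...,2]>zz)&(P[...,2]<.082)]; c,r=cv2.minEnclosingCircle((g[:,:2]*1000).astype(np.float32)); print(zz,len(g),c,r,np.median(g[:,2]))
from cv2 import projectPoints
uv0=uv.mean(0).astype(int);x0,y0=max(uv0[0]-75,0),max(uv0[1]-55,0);print(x0,y0)
save("w3",cv2.resize(p[y0:y0+110,x0:x0+150],None,fx=5,fy=5,interpolation=cv2.INTER_CUBIC))
p,d=capture("side");cp=camera_params("side");P=cloud(cp,d);hsv=cv2.cvtColor(p,cv2.COLOR_RGB2HSV);H,S=[hsv[...,i].astype(int) for i in range(2)]
v=P[(abs(H-110)<15)&(S>120)&(abs(P[...,0]-.594)<.03)&(abs(P[...,1]-.172)<.025)&(P[...,2]>.02)&(P[...,2]<.07)]; print("blue",np.percentile(v[:,2],[10,50,90]).round(4))
E
```

```text
now [0.5764 0.2262 0.2563] yaw 60.3 q6 40.8 tilt [-0.0032 -0.001  -1.    ] F [-0.5 -0.2  0.8] t 5.6
yellow 29 [0.58271721 0.32126807 0.07      ] [276.62068966 103.17241379]
0.055 4184 (557.662109375, 329.67529296875) 42.43335723876953 0.06334055751004938
0.06 3767 (557.3255615234375, 329.38983154296875) 42.06220626831055 0.06368078839411423
0.065 1478 (557.4170532226562, 329.58319091796875) 40.546112060546875 0.06935600643618589
0.068 1375 (557.4857177734375, 329.2928161621094) 26.624177932739258 0.06941078331353123
201 48
blue [0.0422 0.0498 0.0533]
```

View pics/w3.png

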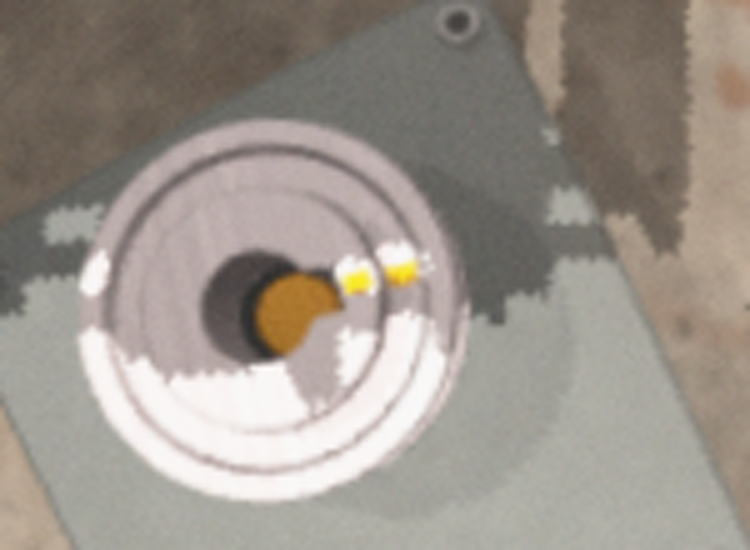

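Crop w3: the bore is at about (268,307), with the yellow marks on the hub (358,280) and on the rim (402,265) beside the keyway. The hub circle fit gives (0.5575, 0.3293) with radius 26.6 mm, which matches. Blue is back up. Next is the look at the stand.

Call:
apply_moves([
  {"x":-53,"y":26,"z":0,"rx":0,"ry":0,"rz":-0.5,"claw":0},
  {"x":-106,"y":52,"z":0,"rx":0,"ry":0,"rz":-1,"claw":0},
  {"x":-159,"y":78,"z":0,"rx":0,"ry":0,"rz":-1.5,"claw":0},
  {"x":-212,"y":104,"z":0,"rx":0,"ry":0,"rz":-2,"claw":0},
  {"x":-265,"y":130,"z":0,"rx":0,"ry":0,"rz":-2.5,"claw":0},
  {"x":-318,"y":156,"z":0,"rx":0,"ry":0,"rz":-2.5,"claw":0},
  {"x":-371,"y":182,"z":0,"rx":0,"ry":0,"rz":-2.5,"claw":0},
  {"x":-423,"y":209,"z":0,"rx":0,"ry":0,"rz":-2.5,"claw":0},
  {"x":-423,"y":209,"z":0,"rx":0,"ry":0,"rz":-2.5,"claw":0},
  {"x":-423,"y":209,"z":0,"rx":0,"ry":0,"rz":-2.5,"claw":0},
])

```text
time_s: 6.95
position: [0.5488, -0.244, 0.257]
tcp_rot: [[0.254, 0.967, -0.002], [0.967, -0.254, 0.002], [0.001, -0.002, -1.0]]
force: [-0.8, -0.4, -0.7]
opening: 1.002
grasp_force: 0.0
```

Run:
```python
from h import *
plan()
# pulley marks, three views
for f,nm in (("w1.npz",1),("w3.npz",1),("top0.npz",0)):
    z=np.load(f); cp={k:z[k] for k in z.files} if nm else camera_params("top")
    uv,q=yellow(z['p'],cp,.07,(.5,.62,.27,.38),bool(nm)); c=np.array([.5575,.3293])
    m=np.zeros(z['p'].shape[:2],np.uint8); m[uv[:,1],uv[:,0]]=1
    n,l,st,cc=cv2.connectedComponentsWithStats(m,connectivity=8)
    for i in range(1,n):
        for h in (.07,.064):
            w=onplane(cp,cc[i],h,bool(nm))[0,:2]-c; print(f,cc[i].round(1),st[i,4],h,"r",round(np.hypot(*w)*1000,1),"ang",np.degrees(np.arctan2(w[1],w[0])).round(1))
cp=camera_params("wrist");p,d=capture("wrist");np.savez("w4.npz",p=p,d=d,**cp)
P=cloud(cp,d,True);P[d==0]=np.nan
k=(abs(P[...,0]-.572)<.05)&(abs(P[...,1]+.158)<.05)
t=P[k&(P[...,2]>.117)&(P[...,2]<.14)];r=cv2.minAreaRect((t[:,:2]*1000).astype(np.float32));print("top",len(t),t.mean(0),r)
cl=P[k&(P[...,2]>.066)&(P[...,2]<.09)];print("collar",len(cl),cv2.minEnclosingCircle((cl[:,:2]*1000).astype(np.float32)) if len(cl) else 0)
uv,q=yellow(p,cp,.124,(.52,.62,-.21,-.11));print(len(q),q.mean(0) if len(q) else 0,uv.mean(0) if len(q) else 0)
v,u=np.nonzero(k&(P[...,2]>.03));x0,y0=u.min(),v.min();print(x0,y0,u.max(),v.max())
w=p[y0:v.max()+1,x0:u.max()+1];sc=min(800/w.shape[1],600/w.shape[0]);print(sc);save("w4",cv2.resize(w,None,fx=sc,fy=sc,interpolation=cv2.INTER_CUBIC))
```

```text
now [ 0.5488 -0.244   0.257 ] yaw 75.26 q6 -19.9 tilt [-0.0019  0.0019 -1.    ] F [-0.8 -0.4 -0.7] t 6.95
w1.npz [314.1  14.9] 16 0.07 r 21.6 ang -17.1
w1.npz [314.1  14.9] 16 0.064 r 22.2 ang -11.6
w1.npz [323.2  16.3] 19 0.07 r 29.1 ang -23.0
w1.npz [323.2  16.3] 19 0.064 r 29.6 ang -18.9
w3.npz [281.  102.3] 15 0.07 r 31.1 ang -17.9
w3.npz [281.  102.3] 15 0.064 r 30.6 ang -16.9
w3.npz [271.9 104.1] 14 0.07 r 21.5 ang -17.3
w3.npz [271.9 104.1] 14 0.064 r 20.8 ang -15.8
top 416 [ 0.57563537 -0.16198651  0.12312204] ((575.6209716796875, -161.85189819335938), (18.711530685424805, 18.465431213378906), 11.870401382446289)
collar 495 ((576.0853271484375, -161.86778259277344), 18.089506149291992)
35 [ 0.58105565 -0.16026756  0.124     ] [329.  96.]
193 64 364 262
3.0150753768844223
```

View pics/w4.png

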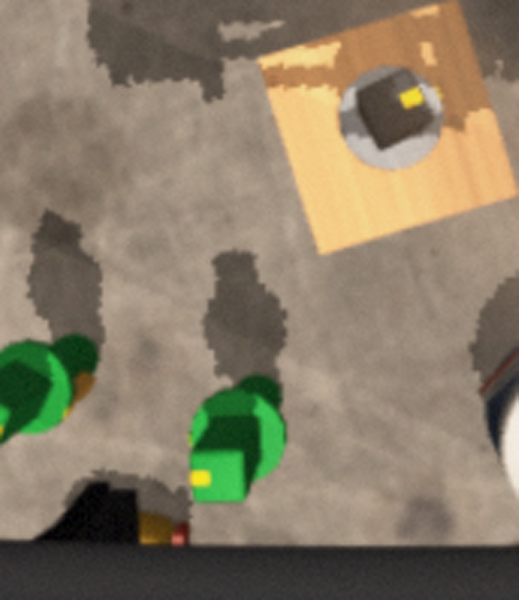

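Crop w4: the dark square with its yellow mark at (412,97) is in the wooden stand. The green decoys at (30,390) and (230,450) are not wanted. The shaft's axis is at (0.5756, -0.162), its yaw about 12° and its top at 123 mm, all consistent. The pulley keyway is at about -17°. I hover above the shaft.

Call:
apply_moves([
  {"x":43,"y":3,"z":0,"rx":0,"ry":0,"rz":-1.7,"claw":120},
  {"x":86,"y":5,"z":0,"rx":0,"ry":0,"rz":-3.4,"claw":120},
  {"x":86,"y":5,"z":40,"rx":0,"ry":0,"rz":-4.44,"claw":120},
  {"x":86,"y":5,"z":85,"rx":0,"ry":0,"rz":-4.44,"claw":120},
  {"x":86,"y":5,"z":85,"rx":0,"ry":0,"rz":-4.44,"claw":120},
  {"x":86,"y":5,"z":85,"rx":0,"ry":0,"rz":-4.44,"claw":120},
])

```text
time_s: 7.75
position: [0.577, -0.1614, 0.1742]
tcp_rot: [[-0.209, 0.978, 0.001], [0.978, 0.209, -0.001], [-0.001, 0.001, -1.0]]
force: [-0.1, -0.7, 0.5]
opening: 0.538
grasp_force: 0.0
```

Run:
```python
from h import *
plan((.5756,-.162,.109,101.9));print(read_state()['opening'])
```

```text
now [ 0.577  -0.1614  0.1742] yaw 102.06 q6 -38.4 tilt [ 1.5e-03 -7.0e-04 -1.0e+00] F [-0.1 -0.7  0.5] t 7.75
 -> (0.5756, -0.162, 0.109, 101.9) shift [-0.2 -1.5 65.2] rz 0.027 dist 65.0
0.5381954104982711
```

Call:
apply_moves([
  {"x":0,"y":-1.5,"z":25,"rx":0,"ry":0,"rz":0,"claw":120},
  {"x":0,"y":-1.5,"z":50,"rx":0,"ry":0,"rz":0,"claw":120},
  {"x":0,"y":-1.5,"z":65,"rx":0,"ry":0,"rz":0,"claw":120},
  {"x":0,"y":-1.5,"z":65,"rx":0,"ry":0,"rz":0,"claw":120},
  {"x":0,"y":-1.5,"z":65,"rx":0,"ry":0,"rz":0,"claw":255},
  {"x":0,"y":-1.5,"z":65,"rx":0,"ry":0,"rz":0,"claw":255},
  {"x":0,"y":-1.5,"z":65,"rx":0,"ry":0,"rz":0,"claw":255},
  {"x":0,"y":-1.5,"z":65,"rx":0,"ry":0,"rz":0,"claw":255},
  {"x":0,"y":-1.5,"z":65,"rx":0,"ry":0,"rz":0,"claw":255},
])

```text
time_s: 8.88
position: [0.5762, -0.1624, 0.1085]
tcp_rot: [[-0.207, 0.978, 0.004], [0.978, 0.207, -0.001], [-0.001, 0.003, -1.0]]
force: [3.9, 1.1, 0.3]
opening: 0.199
grasp_force: 29.9
```

Gripped: opening about 17.5 mm, 30 N. I lift and carry the shaft toward the pulley.

Call:
apply_moves([
  {"x":0,"y":0,"z":-20,"rx":0,"ry":0,"rz":0,"claw":255},
  {"x":0,"y":0,"z":-60,"rx":0,"ry":0,"rz":0,"claw":255},
  {"x":0,"y":0,"z":-110,"rx":0,"ry":0,"rz":0,"claw":255},
  {"x":40,"y":7,"z":-140,"rx":0,"ry":0,"rz":0,"claw":255},
  {"x":97,"y":17,"z":-140,"rx":0,"ry":0,"rz":0.8,"claw":255},
  {"x":152,"y":26,"z":-140,"rx":0,"ry":0,"rz":1.6,"claw":255},
  {"x":207,"y":36,"z":-140,"rx":0,"ry":0,"rz":2.4,"claw":255},
  {"x":262,"y":45,"z":-140,"rx":0,"ry":0,"rz":3.2,"claw":255},
  {"x":317,"y":55,"z":-140,"rx":0,"ry":0,"rz":4,"claw":255},
  {"x":370,"y":64,"z":-140,"rx":0,"ry":0,"rz":4.8,"claw":255},
])

```text
time_s: 10.12
position: [0.5587, 0.2141, 0.2469]
tcp_rot: [[0.291, 0.957, -0.004], [0.957, -0.291, -0.002], [-0.003, -0.003, -1.0]]
force: [0.6, -0.4, -3.5]
opening: 0.203
grasp_force: 29.9
```

Run:
```python
from h import *
plan((.5575,.3293,.19,73));s=read_state();print(s['opening'],s['grasp_force'])
```

```text
now [0.5587 0.2141 0.2469] yaw 73.05 q6 27.3 tilt [-0.0039 -0.0019 -1.    ] F [ 0.6 -0.4 -3.5] t 10.12
 -> (0.5575, 0.3293, 0.19, 73) shift [110.  -34.6  56.7] rz 0.009 dist 129.0
0.20315483691199493 29.939281301994924
```

Call:
apply_moves([
  {"x":55,"y":-17,"z":15,"rx":0,"ry":0,"rz":0,"claw":255},
  {"x":110,"y":-34.5,"z":40,"rx":0,"ry":0,"rz":0,"claw":255},
  {"x":110,"y":-34.5,"z":62,"rx":0,"ry":0,"rz":0,"claw":255},
  {"x":110,"y":-34.5,"z":62,"rx":0,"ry":0,"rz":0,"claw":255},
  {"x":110,"y":-34.5,"z":62,"rx":0,"ry":0,"rz":0,"claw":255},
])

```text
time_s: 10.75
position: [0.5592, 0.3273, 0.1861]
tcp_rot: [[0.29, 0.957, -0.001], [0.957, -0.29, -0.001], [-0.001, -0.001, -1.0]]
force: [0.3, 0.2, -3.7]
opening: 0.206
grasp_force: 30.0
```

Run:
```python
from h import *
plan((.5575,.3293,.175,73))
p,d=capture("side");cp=camera_params("side");P=cloud(cp,d);P[d==0]=np.nan
k=(abs(P[...,0]-.557)<.05)&(abs(P[...,1]-.33)<.05)
g=P[k&(P[...,2]>.09)&(P[...,2]<.14)]
for a in (.09,.1,.11,.12,.13):
    s=g[(abs(g[:,2]-a-.005)<.005)]; 
    if len(s)>5: print(a,len(s),"x",s[:,0].min().round(4),s[:,0].max().round(4),"mid",((s[:,0].min()+s[:,0].max())/2).round(4),"ymax",s[:,1].max().round(4))
h=P[k&(P[...,2]>.068)&(P[...,2]<.08)];print("hub",cv2.minEnclosingCircle((h[:,:2]*1000).astype(np.float32)))
save("s5",cv2.resize(p[170:290,250:370],None,fx=5,fy=5,interpolation=cv2.INTER_CUBIC))
```

```text
now [0.5592 0.3273 0.1861] yaw 73.14 q6 37.4 tilt [-8.e-04 -8.e-04 -1.e+00] F [ 0.3  0.2 -3.7] t 10.75
 -> (0.5575, 0.3293, 0.175, 73) shift [ 1.4 -2.2 11.1] rz 0.024 dist 11.0
0.09 25 x 0.549 0.568 mid 0.5585 ymax 0.3394
0.1 31 x 0.5496 0.5675 mid 0.5585 ymax 0.3408
0.11 42 x 0.549 0.5757 mid 0.5624 ymax 0.3398
0.12 44 x 0.5487 0.5752 mid 0.5619 ymax 0.3405
0.13 41 x 0.5487 0.5743 mid 0.5615 ymax 0.3411
hub ((558.9474487304688, 331.5643310546875), 26.42971420288086)
```

View pics/s5.png

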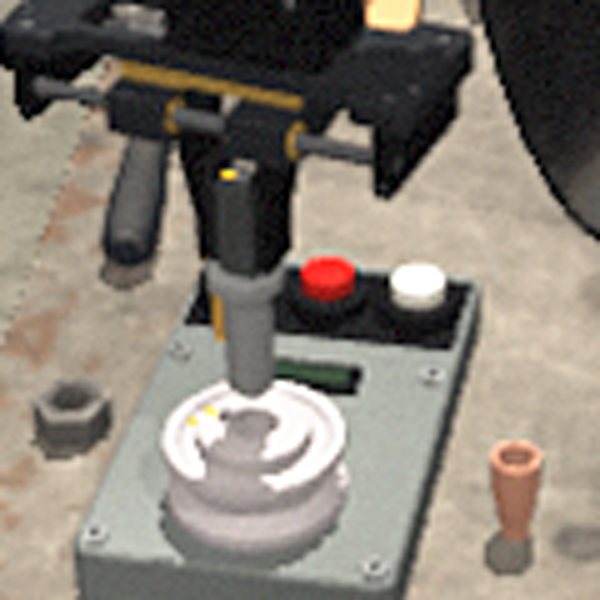

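Crop s5: the shaft, with its brass key toward (220,320), is held just above the bore (252,422), and the keyway marks are at (200,417). The side view says about 2 mm more in +y. I correct and insert the pilot.

Call:
apply_moves([
  {"x":1.7,"y":-1.3,"z":10,"rx":0,"ry":0,"rz":0,"claw":255},
  {"x":1.7,"y":-1.3,"z":18,"rx":0,"ry":0,"rz":0,"claw":255},
  {"x":1.7,"y":-1.3,"z":24,"rx":0,"ry":0,"rz":0,"claw":255},
  {"x":1.7,"y":-1.3,"z":30,"rx":0,"ry":0,"rz":0,"claw":255},
  {"x":1.7,"y":-1.3,"z":36,"rx":0,"ry":0,"rz":0,"claw":255},
  {"x":1.7,"y":-1.3,"z":36,"rx":0,"ry":0,"rz":0,"claw":255},
])

```text
time_s: 11.55
position: [0.5583, 0.3301, 0.1494]
tcp_rot: [[0.289, 0.957, -0.001], [0.957, -0.289, -0.0], [-0.001, -0.001, -1.0]]
force: [0.7, 0.4, -2.7]
opening: 0.203
grasp_force: 30.0
```

The pilot is in freely. Now on to the key.

Call:
apply_moves([
  {"x":0,"y":0,"z":3,"rx":0,"ry":0,"rz":0,"claw":255},
  {"x":0,"y":0,"z":6,"rx":0,"ry":0,"rz":0,"claw":255},
  {"x":0,"y":0,"z":9,"rx":0,"ry":0,"rz":0,"claw":255},
  {"x":0,"y":0,"z":10,"rx":0,"ry":0,"rz":0,"claw":255},
  {"x":0,"y":0,"z":10,"rx":0,"ry":0,"rz":0,"claw":255},
])

```text
time_s: 12.18
position: [0.5584, 0.3302, 0.14]
tcp_rot: [[0.289, 0.957, -0.0], [0.957, -0.289, -0.0], [-0.0, -0.0, -1.0]]
force: [0.6, 0.3, -3.6]
opening: 0.204
grasp_force: 30.0
```

Call:
apply_moves([
  {"x":0,"y":0,"z":4,"rx":0,"ry":0,"rz":0,"claw":255},
  {"x":0,"y":0,"z":8,"rx":0,"ry":0,"rz":0,"claw":255},
  {"x":0,"y":0,"z":12,"rx":0,"ry":0,"rz":0,"claw":255},
  {"x":0,"y":0,"z":16,"rx":0,"ry":0,"rz":0,"claw":255},
  {"x":0,"y":0,"z":16,"rx":0,"ry":0,"rz":0,"claw":255},
])

```text
time_s: 12.8
position: [0.5583, 0.3301, 0.1235]
tcp_rot: [[0.289, 0.957, -0.001], [0.957, -0.289, -0.0], [-0.001, -0.001, -1.0]]
force: [0.7, 0.2, -3.3]
opening: 0.201
grasp_force: 30.0
```

The key is in the keyway with no side force. Next is the spring.

Call:
apply_moves([
  {"x":0,"y":0,"z":4,"rx":0,"ry":0,"rz":0,"claw":255},
  {"x":0,"y":0,"z":8,"rx":0,"ry":0,"rz":0,"claw":255},
  {"x":0,"y":0,"z":12,"rx":0,"ry":0,"rz":0,"claw":255},
  {"x":0,"y":0,"z":14,"rx":0,"ry":0,"rz":0,"claw":255},
  {"x":0,"y":0,"z":14,"rx":0,"ry":0,"rz":0,"claw":255},
])

```text
time_s: 13.42
position: [0.5589, 0.3304, 0.1113]
tcp_rot: [[0.289, 0.957, 0.001], [0.957, -0.289, 0.0], [0.001, 0.001, -1.0]]
force: [-1.6, 0.2, 7.9]
opening: 0.204
grasp_force: 30.0
```

Call:
apply_moves([
  {"x":0,"y":0,"z":2,"rx":0,"ry":0,"rz":0,"claw":255},
  {"x":0,"y":0,"z":4,"rx":0,"ry":0,"rz":0,"claw":255},
  {"x":0,"y":0,"z":4,"rx":0,"ry":0,"rz":0,"claw":255},
  {"x":0,"y":0,"z":4,"rx":0,"ry":0,"rz":0,"claw":255},
])

```text
time_s: 13.92
position: [0.559, 0.3305, 0.1086]
tcp_rot: [[0.289, 0.957, 0.002], [0.957, -0.289, 0.001], [0.001, 0.002, -1.0]]
force: [-3.0, -1.7, 12.1]
opening: 0.203
grasp_force: 30.0
```

Call:
apply_moves([
  {"x":0,"y":0,"z":1.5,"rx":0,"ry":0,"rz":0,"claw":255},
  {"x":0,"y":0,"z":2,"rx":0,"ry":0,"rz":0,"claw":255},
  {"x":0,"y":0,"z":2,"rx":0,"ry":0,"rz":0,"claw":255},
  {"x":0,"y":0,"z":2,"rx":0,"ry":0,"rz":0,"claw":255},
])

```text
time_s: 14.42
position: [0.559, 0.3304, 0.1085]
tcp_rot: [[0.289, 0.957, 0.002], [0.957, -0.289, 0.001], [0.001, 0.002, -1.0]]
force: [-5.7, -2.4, 21.5]
opening: 0.208
grasp_force: 30.0
```

Run:
```python
from h import *
plan()
p,d=capture("side");cp=camera_params("side");P=cloud(cp,d);P[d==0]=np.nan
save("s6",cv2.resize(p[190:280,260:360],None,fx=6,fy=6,interpolation=cv2.INTER_CUBIC))
```

```text
now [0.559  0.3304 0.1085] yaw 73.21 q6 37.6 tilt [ 2.2e-03  6.0e-04 -1.0e+00] F [-5.7 -2.4 21.5] t 14.43
```

View pics/s6.png

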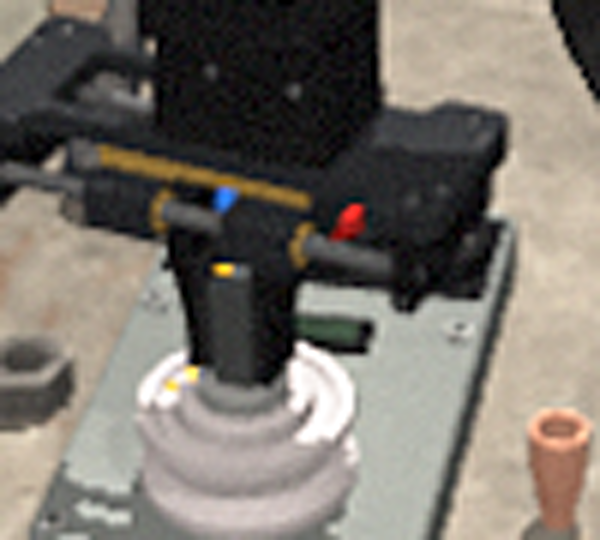

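Crop s6: the collar sits on the hub at about (240,400), still gripped. The last 2 mm of push raised the force by 9 N without the shaft moving, so it is at the stop. Handing in.

```bash
python3 -c "
from rig import hand_in
print(hand_in())"
```

```text
the job is handed in; nothing more can be done
None
```

I pushed white fully down, then blue, and both came back up; I did not push red. The shaft's key is in the keyway, its collar sits on the hub, and the gripper was still holding it down with about 21 N at hand-in (14.4 s); no result came back.

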